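Set out the rice-cake pressers in order of size

ROBOT

A 7-joint arm with a two-finger parallel gripper is mounted at the origin on the work surface. World frame = base frame: x ahead of the robot, y to its left, z up, the work surface at z = 0. Lengths are in m, angles in rad, forces in N, time in s.
With the tool pointing down it reaches from about 0.4 to 0.875 m from the base axis. Payload 6.5 kg.
Tool frame: the origin (TCP) lies at the very end of the fingers, on their centre line; the grasp point (between the pads) lies 19 mm behind it (arm.grip_point_offset is the distance from the TCP to the grasp point, in m); z points along the fingers, y is the line along which they close (so a half turn about z gives the same grasp; the last joint's range is limited). The gripper opens to 85 mm and grips with 20 to 120 N. Pads are 22 mm wide; open, the fingers measure 114 mm over their backs; the gripper's body (76 mm by 85 mm) begins 54 mm behind the grasp point. The pads swing forward as they close: fully open they stand 13 mm farther back than shut.
Start: joints at [-1.224, 0.536, -0.004, 1.538, 0.003, 1.067, -0.071], TCP at [0.261, 0.595, 0.231] pointing down, gripper open.
Joint ranges: [-2.7, 2.7], [-0.37, 2.16], [-1.27, 1.26], [0.24, 2.4], [-1.31, 4.45], [0.19, 1.91], [-2.76, 2.76]. Speed limits (rad/s): [2.39, 2.39, 3.14, 3.14, 3.14, 3.14, 3.14].

INTERFACE

Orientations are given as a rotation vector (axis times angle).
In Python, from workcell import arm gives the robot as it stands. The module is installed in compiled form; this text tells all that it offers.
- The arm moves only by the tool move_arm, never from a script. Its argument "motion" is a list of rows, each an object of numbers: "dx", "dy", "dz": the shift along the world's x, y, z in m; "twist": the turn about the world's z in rad; "claw": the opening, from 0 (shut) to 1 (fully open). A call has 1 to 8 rows; each row shifts and turns the commanded pose from where the row before left it; what a row does not reach is not made up. A row lasts 1/10 s, in which the tool goes at most 50 mm and 8.59 degrees, less where a joint would pass 70% of its speed; a pose out of reach is approached as far as the arm can. A call is refused whole if a number of a shift passes 0.05 or a number of a turn 0.15, either way. A call with a gripper value outside its range is refused whole. The fingers move at their own pace and stop on an object; the grip force is fixed at half the most. Time passes only in rows, so rows that do not move let the fingers close. It gives the time, the measured TCP pose, the force, the opening and the grip force at its end, in the units of the state.
- arm.get_obs(): the state, without advancing time (a new reading comes with each control period).
- arm.grab_frame(name): name is "scene" or "top" or "wrist"; returns a dict with "image" (420x560x3 uint8, red, green, blue), "intrinsics" (3x3 intrinsics, pixels), "world_to_cam" (4x4, takes a point from world to camera coordinates); the wrist camera has in their place "tool_from_camera" (4x4, takes a point from camera to tool coordinates, whose origin is the TCP and whose axes are the flange's). Camera axes: x right, y down, z forward; pixel columns grow to the right and rows downward; lengths in m; the calibration is good to about 2 mm. A picture is of the moment at which its call begins: read the wrist's pose just before it. There is no depth.
- arm.sign_off(): hands the job in; it is judged then, once.
The state is a dict: "time_s": time; "joint_positions": joint angles; "dq": joint speeds; "joint_torque": joint torques, N m; "ee_pos": TCP position; "eef_rot": TCP orientation; "ft_force": force on the tool from outside, world axes, zero at the start; "wrist_torque": the same for the moment, N m; "grip_width": finger opening in m; "grip_force": force on a finger pad.
Only numpy, scipy, OpenCV 4.12 (cv2) and the standard library are available. Lean on these libraries where they do the work, as an engineer would, in place of code of your own. Each camera call takes 0.05 s, during which the arm holds its last target. There are 200 camera calls.

TASK

Line the four triangular rice-cake pressers up on the steel tray in order of size, one centred on each black mark: the largest on the mark nearest the jar of puffed rice, then smaller and smaller towards the mug. Leave each lying flat on its plate with the grip upright, and do not disturb the jar or the mug.

Things in the scene. Friction and masses are not known exactly. Their poses are not given: they have to be found in the camera images.
- presser_small: small of four loose rice-cake pressers: a brown wooden plate, 14 mm thick, an equilateral triangle of 44 mm side with 5 mm rounded corners (the four sides are 44, 60, 77 and 94 mm), lying flat, with an upright round white plastic grip of 18 mm diameter on its centre, from 14 to 52 mm above the underside. About 50 g. Origin: centre of the underside; z up along the grip, a corner of the plate towards its x.
- presser_medium: medium of four loose rice-cake pressers: a brown wooden plate, 14 mm thick, an equilateral triangle of 60 mm side with 5 mm rounded corners (the four sides are 44, 60, 77 and 94 mm), lying flat, with an upright round white plastic grip of 18 mm diameter on its centre, from 14 to 52 mm above the underside. About 80 g. Origin: centre of the underside; z up along the grip, a corner of the plate towards its x.
- presser_large: large of four loose rice-cake pressers: a brown wooden plate, 14 mm thick, an equilateral triangle of 77 mm side with 5 mm rounded corners (the four sides are 44, 60, 77 and 94 mm), lying flat, with an upright round white plastic grip of 18 mm diameter on its centre, from 14 to 52 mm above the underside. About 120 g. Origin: centre of the underside; z up along the grip, a corner of the plate towards its x.
- presser_largest: largest of four loose rice-cake pressers: a brown wooden plate, 14 mm thick, an equilateral triangle of 94 mm side with 5 mm rounded corners (the four sides are 44, 60, 77 and 94 mm), lying flat, with an upright round white plastic grip of 18 mm diameter on its centre, from 14 to 52 mm above the underside. About 170 g. Origin: centre of the underside; z up along the grip, a corner of the plate towards its x.
- mark_1: Fixed black rubber disc, 36 mm across and 2 mm thick, number 1 of four in a straight row about 100 mm apart along a fixed steel tray, counted from the robot's left (+y) to its right (-y). Origin: centre of its underside, 4 mm above the table, on the tray's floor; the disc's top is 6 mm above the table. The tray is 130 by 440 mm, its long side along the row and the discs' y axis, with a rim 10 mm high above the table.
- mark_2: Fixed black rubber disc, 36 mm across and 2 mm thick, number 2 of four in a straight row about 100 mm apart along a fixed steel tray, counted from the robot's left (+y) to its right (-y). Origin: centre of its underside, 4 mm above the table, on the tray's floor; the disc's top is 6 mm above the table. The tray is 130 by 440 mm, its long side along the row and the discs' y axis, with a rim 10 mm high above the table.
- mark_3: Fixed black rubber disc, 36 mm across and 2 mm thick, number 3 of four in a straight row about 100 mm apart along a fixed steel tray, counted from the robot's left (+y) to its right (-y). Origin: centre of its underside, 4 mm above the table, on the tray's floor; the disc's top is 6 mm above the table. The tray is 130 by 440 mm, its long side along the row and the discs' y axis, with a rim 10 mm high above the table.
- mark_4: Fixed black rubber disc, 36 mm across and 2 mm thick, number 4 of four in a straight row about 100 mm apart along a fixed steel tray, counted from the robot's left (+y) to its right (-y). Origin: centre of its underside, 4 mm above the table, on the tray's floor; the disc's top is 6 mm above the table. The tray is 130 by 440 mm, its long side along the row and the discs' y axis, with a rim 10 mm high above the table.
- jar: Closed jar of puffed rice, tan with a steel lid, 72 mm across, 114 mm high, loose, standing on the table just past one end of the tray (left or right, changes from start to start), in line with the row, about 150 mm from the nearest mark. Origin: centre of its underside, z up. Leave it alone.
- mug: Blue mug, 74 mm across without its handle, 85 mm high, loose, standing on the table past the other end of the tray, about 150 mm from the nearest mark. Origin: centre of its underside, z up. Leave it alone.
There are look-alikes about, which are no part of the job. Leave any pink or red look-alike of the presser_largest alone.

How it is judged:
By the outcome, as a careful person would: the job done as asked, in the order asked, and still so for the second after the job is handed in, with the robot touching nothing.
It also fails if it takes over 80 s, if anything falls off the work surface, if the arm or the gripper's body presses on something with over 40 N, if the wrist force passes 120 N, or if a joint passes its speed limit or range.

## Working session

There is one attempt and no reset: what is moved stays moved. The work goes in short steps, Python scripts to look and compute and a tool call to move; the robot and the scene stay as the last step left them, time stands still between calls to the robot, and variables do not carry over. Pictures are saved under pics/ and viewed, at most 14 in all, crops included, and the job is handed in when it is done.

Besides the shell and the picture viewer there is one more tool, called after "Request:" as a command line: name --argument value ..., lists and objects as JSON in quotes. move_arm: Moves the arm, as the interface text tells. Its arguments: {"type":"object","properties":{"motion":{"type":"array","items":{"type":"object","properties":{"dx":{"type":"number"},"dy":{"type":"number"},"dz":{"type":"number"},"twist":{"type":"number"},"claw":{"type":"number"}}}}},"required":["motion"]}

```bash
mkdir -p pics; cat > h.py <<'E'
import numpy as np, cv2, pickle
from workcell import arm
def grab(n,save):
    o=arm.get_obs(); f=arm.grab_frame(n); f['obs']=o
    cv2.imwrite(f'pics/{save}.png',f['image'][:,:,::-1]); pickle.dump(f,open(f'pics/{save}.pkl','wb')); return f
def load(s): return pickle.load(open(f'pics/{s}.pkl','rb'))
def w2c(f):
    if 'world_to_cam' in f: return np.array(f['world_to_cam'])
    o=f['obs']; T=np.eye(4); T[:3,:3]=cv2.Rodrigues(np.array(o['eef_rot'],float))[0]; T[:3,3]=o['ee_pos']
    return np.linalg.inv(T@np.array(f['tool_from_camera']))
def ray(f,u,v,z):
    M=w2c(f); R=M[:3,:3]; c=-R.T@M[:3,3]; d=R.T@np.linalg.solve(np.array(f['intrinsics']),[u,v,1.])
    return (c+d*(z-c[2])/d[2]).round(4)
def proj(f,p):
    M=w2c(f); q=np.array(f['intrinsics'])@(M[:3,:3]@np.array(p,float)+M[:3,3]); return (q[:2]/q[2]).round(1)
E
python3 - <<'E'
from h import *
for n in ['top','scene']:
    f=grab(n,n+'0'); M=w2c(f); print(n,(-M[:3,:3].T@M[:3,3]).round(3),np.array(f['intrinsics']).round(1).tolist())
print(arm.get_obs())
E
```

```text
top [ 0.336 -0.041  1.184] [[502.0, 0.0, 285.6], [0.0, 502.0, 209.7], [0.0, 0.0, 1.0]]
scene [ 0.932 -0.4    0.699] [[413.1, 0.0, 280.2], [0.0, 413.1, 210.0], [0.0, 0.0, 1.0]]
{'time_s': 0.1, 'joint_positions': array([-1.22419069,  0.53710882, -0.00448039,  1.53877669,  0.00260687,
        1.0672809 , -0.07119723]), 'dq': array([ 1.05395409e-03, -2.36471507e-03,  7.02879039e-04, -1.43042620e-03,
        7.87472532e-04,  2.89349511e-03, -1.30935824e-05]), 'joint_torque': array([ 2.54821927e-03, -5.84562027e+01,  1.05193734e+00, -2.59776127e+01,
        1.27023220e-02,  4.53860848e-03, -1.25672767e-05]), 'ee_pos': array([0.2605307 , 0.59488271, 0.23048744]), 'eef_rot': array([-6.43618728e-01, -3.07472882e+00,  2.43787445e-03]), 'ft_force': array([-0.84178304,  0.26862229,  0.33770429]), 'wrist_torque': array([ 0.04155509,  0.01982123, -0.00724911]), 'grip_force': 0.0, 'grip_width': 0.0856522908798338}
```

View pics/top0.png

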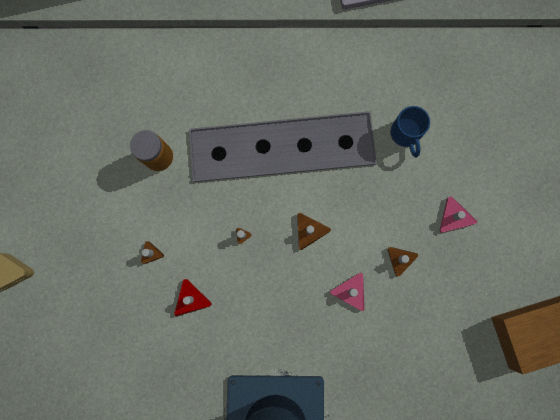

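View pics/scene0.png

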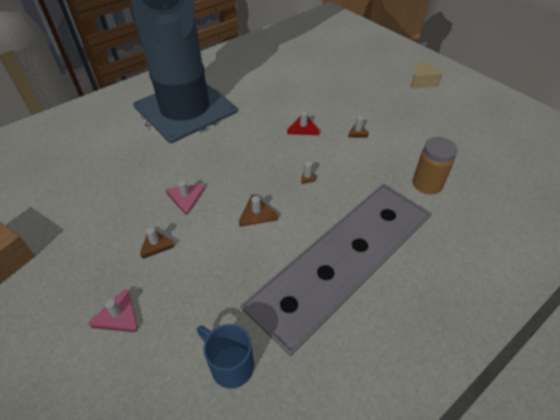

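The top view shows the jar at (150,150), the mug at (411,126), and marks at (219,153), (263,146), (305,145) and (346,142). There are four brown pressers at (242,235), (150,253), (405,259) and (311,230). The red look-alike at (188,300) and the pink ones at (350,293) and (461,215) are to be left alone. An enlarged crop and a segmentation should confirm this.

```bash
python3 - <<'E'
from h import *
f=load('top0'); im=f['image'][:,:,::-1]
c=cv2.resize(im[100:330,120:490],None,fx=2.16,fy=2.16,interpolation=cv2.INTER_CUBIC); cv2.imwrite('pics/crop0.png',c)
for u,v in [(219,153),(263,146),(305,145),(346,142)]:
    m=(im[v-14:v+15,u-14:u+15].max(2)<40).astype(np.uint8); n,l,s,ce=cv2.connectedComponentsWithStats(m); i=l[14,14]; p=ce[i]+[u-14,v-14]
    print('mark',s[i,4],p.round(1),ray(f,*p,.006))
for nm,u,v in [('jar',146,140),]: print(nm,ray(f,u,v,.114))
print('mug',ray(f,413,122,.085))
hsv=cv2.cvtColor(im,cv2.COLOR_BGR2HSV)
for nm,u,v in [('s',242,235),('m',150,253),('l',405,259),('ll',311,230),('red',188,300)]:
    g=ray(f,u,v,.052); 
    m=((hsv[:,:,1]>120)&(hsv[:,:,0]<25)).astype(np.uint8); 
    b=np.zeros_like(m); b[v-25:v+26,u-25:u+26]=m[v-25:v+26,u-25:u+26]; b=cv2.morphologyEx(b,cv2.MORPH_CLOSE,np.ones((5,5)))
    n,l,s,ce=cv2.connectedComponentsWithStats(b); i=1+s[1:,4].argmax()
    ys,xs=np.where(l==i); P=np.array([ray(f,x,y,.014)[:2] for x,y in zip(xs,ys)],np.float32)
    a,t=cv2.minEnclosingTriangle(P[:,None]); t=t[:,0]; 
    print(nm,'grip',g,'area mm2',s[i,4]*(1.17/502)**2*1e6,'sides',[round(float(np.linalg.norm(t[k]-t[k-1])),3) for k in range(3)],'c',t.mean(0).round(3),'ang',[round(float(np.arctan2(*(q-t.mean(0))[::-1])),2) for q in t])
E
```

```text
mark 157 [218.4 153.2] [0.6241 0.1405 0.006 ]
mark 156 [262.6 146.1] [0.6417 0.0341 0.006 ]
mark 164 [303.9 144.7] [ 0.6453 -0.0653  0.006 ]
mark 157 [345.4 141.7] [ 0.6529 -0.1649  0.006 ]
jar [0.6271 0.2839 0.114 ]
mug [ 0.6772 -0.3089  0.085 ]
s grip [0.4235 0.0755 0.052 ] area mm2 374.8119077474959 sides [0.03, 0.051, 0.043] c [0.423 0.077] ang [-1.28, 2.52, 0.29]
m grip [0.382 0.283 0.052] area mm2 1135.2998365105311 sides [0.077, 0.044, 0.066] c [0.382 0.299] ang [0.21, -1.33, 2.7]
l grip [ 0.3712 -0.2906  0.052 ] area mm2 2183.6867668767154 sides [0.111, 0.045, 0.095] c [ 0.364 -0.281] ang [0.58, -0.57, -3.02]Traceback (most recent call last):
  File "<stdin>", line 16, in <module>
cv2.error: OpenCV(4.12.0) /io/opencv/modules/imgproc/src/min_enclosing_triangle.cpp:611: error: (-3:Internal error) The position of side B could not be determined, because gamma(b) could not be computed. in function 'updateSideB'
```

View pics/crop0.png

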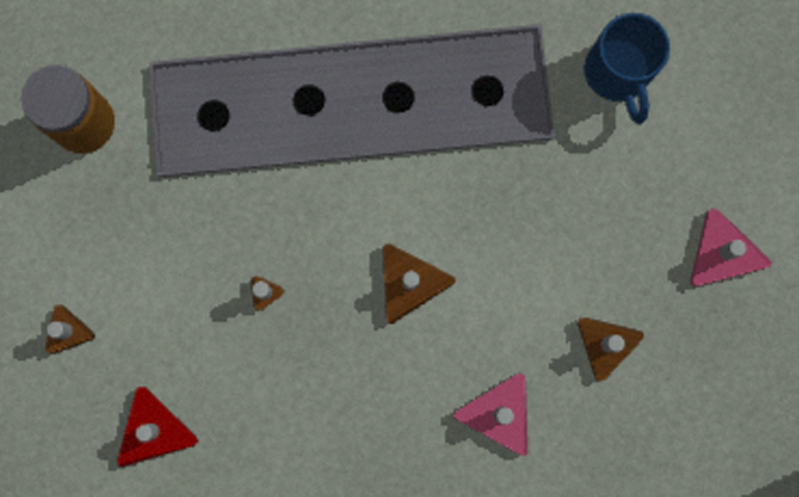

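The crop confirms the brown four. In size order: small (262,290), medium (58,330), large (616,343) and largest (411,280). The red one (148,432) and the pink ones (505,416) and (737,248) are decoys. The jar is at +y, so largest goes to mark 1, large to 2, medium to 3 and small to 4. I'll start with medium, since it's closest.

Request:
move_arm --motion '[{"dx": 0.015, "dy": -0.04}, {"dx": 0.015, "dy": -0.04}, {"dx": 0.015, "dy": -0.04}, {"dx": 0.015, "dy": -0.04}, {"dx": 0.015, "dy": -0.04}, {"dx": 0.015, "dy": -0.04}, {"dx": 0.015, "dy": -0.04}, {"dx": 0.016, "dy": -0.032}]'

```text
invalid input
```

Request:
move_arm --motion '[{}, {}]'

```text
invalid input
```

```bash
python3 - <<'E'
from h import *
f=grab('wrist','w1'); o=f['obs']; print(o['ee_pos'],o['eef_rot'],o['time_s'])
print(np.array(f['tool_from_camera']).round(3).tolist(),np.array(f['intrinsics']).round(1).tolist()); print(proj(f,[.382,.283,.052]),proj(load('top0'),[.26,.595,.23]))
E
```

```text
[0.2605307  0.59488271 0.23048744] [-6.43618728e-01 -3.07472882e+00  2.43787445e-03] 0.1
[[-0.0, -0.961, -0.276, 0.069], [1.0, -0.0, -0.0, 0.001], [0.0, -0.276, 0.961, -0.142], [0.0, 0.0, 0.0, 1.0]] [[331.9, 0.0, 281.4], [0.0, 331.9, 208.6], [0.0, 0.0, 1.0]]
[ 80.5 382.1] [-44.  313.1]
```

View pics/w1.png

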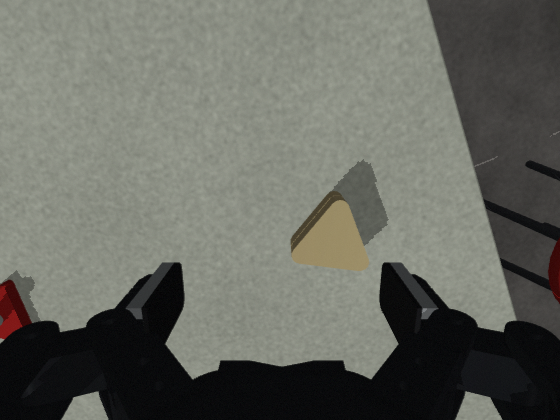

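The wrist picture shows the open fingers at the bottom (about (170,280) and (395,280)) and the tan wedge at (330,240). The move call probably needs every field.

Request:
move_arm --motion '[{"dx": 0.015, "dy": -0.04, "dz": 0, "twist": 0, "claw": 1}, {"dx": 0.015, "dy": -0.04, "dz": 0, "twist": 0, "claw": 1}, {"dx": 0.015, "dy": -0.04, "dz": 0, "twist": 0, "claw": 1}, {"dx": 0.015, "dy": -0.04, "dz": 0, "twist": 0, "claw": 1}, {"dx": 0.015, "dy": -0.04, "dz": 0, "twist": 0, "claw": 1}, {"dx": 0.015, "dy": -0.04, "dz": 0, "twist": 0, "claw": 1}, {"dx": 0.015, "dy": -0.04, "dz": 0, "twist": 0, "claw": 1}, {"dx": 0.016, "dy": -0.032, "dz": 0, "twist": 0, "claw": 1}]'

```text
time_s: 0.95
ee_pos: [0.382, 0.2808, 0.2312]
eef_rot: [-0.645, -3.074, 0.001]
ft_force: [0.5, 0.3, 0.6]
grip_width: 0.0851
grip_force: 0.0
```

```bash
python3 - <<'E'
from h import *
f=grab('wrist','w2'); o=f['obs']; print(o['ee_pos'],o['eef_rot'],o['time_s'])
print(proj(f,[.382,.283,.052]),proj(f,[.382,.283,0]))
E
```

```text
[0.38195813 0.28081039 0.23119228] [-6.45323019e-01 -3.07436991e+00  1.09198857e-03] 0.95
[282.4 185.5] [282.3 176. ]
```

View pics/w2.png

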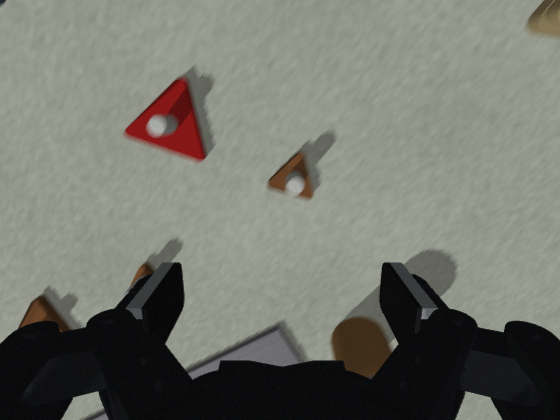

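The wrist view shows the medium presser with its grip top near (296,184), the red decoy at (160,125), the tray edge and the jar. I'll measure the grip tops from enlarged crops of both cameras.

```bash
python3 - <<'E'
from h import *
t=load('top0'); f=load('w2')
for nm,a,b in [('s',261,289),('m',56,330),('l',616,343),('ll',411,280)]: print(nm,ray(t,120+a/2.16,100+b/2.16,.052))
a=cv2.resize(f['image'][140:215,250:340],None,fx=6,fy=6,interpolation=cv2.INTER_CUBIC)
im=t['image']; b=[cv2.resize(im[v-15:v+15,u-15:u+15],None,fx=9,fy=9,interpolation=cv2.INTER_CUBIC) for u,v in [(241,234),(146,253),(405,259)]]
h=np.hstack([a[:270],np.zeros((270,0,3),np.uint8)]); 
canvas=np.zeros((450+0,540+270,3),np.uint8); canvas=np.zeros((590,800,3),np.uint8)
canvas[:450,:540]=a; canvas[:270,540:800]=b[0][:,:260]; canvas[280:550,540:800]=b[2][:,:260]
cv2.imwrite('pics/crop1.png',canvas[:,:,::-1])
E
```

```text
s [0.4263 0.0782 0.052 ]
m [0.3824 0.2922 0.052 ]
l [ 0.3717 -0.291   0.052 ]
ll [ 0.4363 -0.0788  0.052 ]
```

View pics/crop1.png

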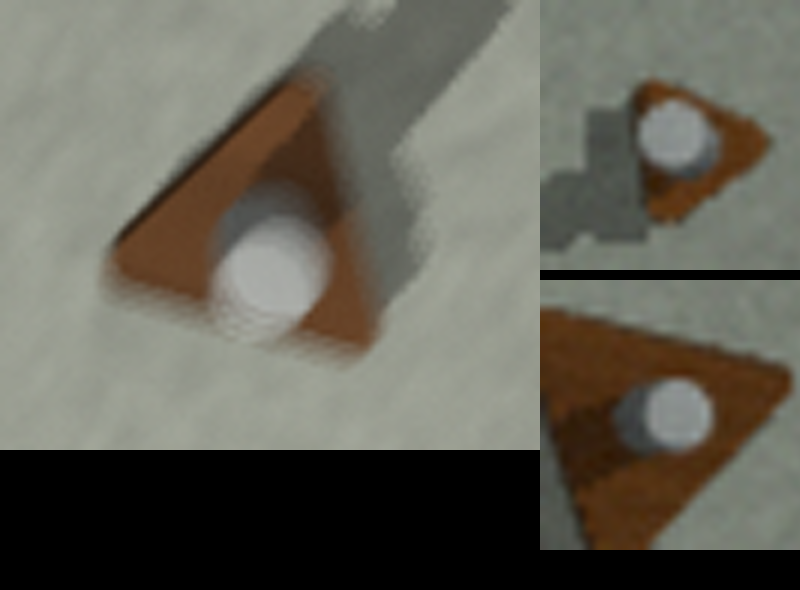

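The grip discs are clear: medium at (295,186) in the wrist view, small at (241,234) and large at (405,259) in the top view. Wrist and top agree to a few mm, and the wrist frame is motion-blurred. I'll centre, go lower and settle before refining.

Request:
move_arm --motion '[{"dx": 0.002, "dy": 0.01, "dz": -0.03, "twist": 0, "claw": 1}, {"dx": 0, "dy": 0, "dz": -0.04, "twist": 0, "claw": 1}, {"dx": 0, "dy": 0, "dz": -0.04, "twist": 0, "claw": 1}, {"dx": 0, "dy": 0, "dz": -0.02, "twist": 0, "claw": 1}, {"dx": 0, "dy": 0, "dz": 0, "twist": 0, "claw": 1}, {"dx": 0, "dy": 0, "dz": 0, "twist": 0, "claw": 1}, {"dx": 0, "dy": 0, "dz": 0, "twist": 0, "claw": 1}]'

```text
time_s: 1.7
ee_pos: [0.3846, 0.2942, 0.1026]
eef_rot: [0.644, 3.073, 0.003]
ft_force: [0.5, -0.1, 0.4]
grip_width: 0.0852
grip_force: 0.0
```

```bash
cat >> h.py <<'E'
def grip(f,guess,z=.052,r=22):
    "sub-pixel centre of the bright grip top near the projected guess -> world"
    u,v=proj(f,[*guess,z]).astype(int); g=f['image'].min(2).astype(np.uint8)
    y0,x0=max(v-r,0),max(u-r,0); s=g[y0:v+r,x0:u+r]; m=(s>158).astype(np.uint8)
    n,l,st,ce=cv2.connectedComponentsWithStats(cv2.morphologyEx(m,cv2.MORPH_OPEN,np.ones((5,5))))
    i=1+st[1:,4].argmax(); p=ce[i]+[x0,y0]; return p.round(1),st[i].tolist(),ray(f,*p,z)
E
python3 - <<'E'
from h import *
f=grab('wrist','w3'); o=f['obs']; print(o['ee_pos'],o['eef_rot'])
g=(.384,.293); print(proj(f,[*g,.052]))
cv2.imwrite('pics/c3.png',cv2.resize(f['image'][:,:,::-1][150:330,180:400],None,fx=3,fy=3))
try: print(grip(f,g,r=40))
except Exception as e: print(e)
E
```

```text
[0.38464031 0.29422211 0.10263982] [0.64358366 3.07345197 0.00322084]
[277.  230.4]
(array([283. , 231.5]), [34, 30, 25, 24, 477], array([0.3862, 0.2961, 0.052 ]))
```

View pics/c3.png

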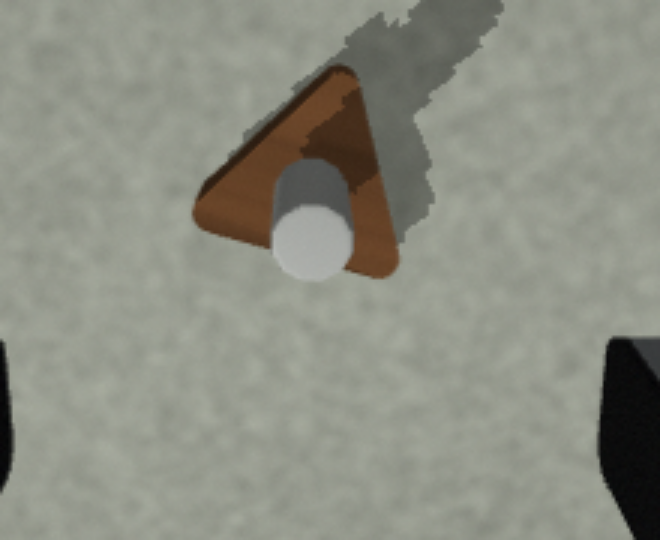

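The medium grip disc is at (284,231) in the wrist picture, about 2 mm from the TCP centre. Descend and grip.

Request:
move_arm --motion '[{"dx": 0.0015, "dy": 0.002, "dz": -0.02, "twist": 0, "claw": 1}, {"dx": 0, "dy": 0, "dz": -0.03, "twist": 0, "claw": 1}, {"dx": 0, "dy": 0, "dz": -0.02, "twist": 0, "claw": 1}, {"dx": 0, "dy": 0, "dz": -0.012, "twist": 0, "claw": 1}, {"dx": 0, "dy": 0, "dz": 0, "twist": 0, "claw": 1}, {"dx": 0, "dy": 0, "dz": 0, "twist": 0, "claw": 0.05}, {"dx": 0, "dy": 0, "dz": 0, "twist": 0, "claw": 0.05}, {"dx": 0, "dy": 0, "dz": 0, "twist": 0, "claw": 0.05}]'

```text
time_s: 2.55
ee_pos: [0.3859, 0.2959, 0.0202]
eef_rot: [0.644, 3.074, 0.002]
ft_force: [0.2, 1.2, -0.7]
grip_width: 0.0438
grip_force: 0.0
```

Request:
move_arm --motion '[{"dx": 0, "dy": 0, "dz": 0, "twist": 0, "claw": 0.05}, {"dx": 0, "dy": 0, "dz": 0, "twist": 0, "claw": 0.05}, {"dx": 0, "dy": 0, "dz": 0, "twist": 0, "claw": 0.05}, {"dx": 0, "dy": 0, "dz": 0, "twist": 0, "claw": 0.05}]'

```text
time_s: 2.95
ee_pos: [0.3855, 0.2956, 0.0199]
eef_rot: [0.644, 3.075, 0.001]
ft_force: [-0.4, -1.0, 7.0]
grip_width: 0.0163
grip_force: 58.3
```

Request:
move_arm --motion '[{"dx": 0, "dy": 0, "dz": 0.02, "twist": 0, "claw": 0.05}, {"dx": 0, "dy": 0, "dz": 0.04, "twist": 0, "claw": 0.05}, {"dx": 0, "dy": 0, "dz": 0.045, "twist": 0, "claw": 0.05}, {"dx": 0, "dy": 0, "dz": 0.045, "twist": 0, "claw": 0.05}, {"dx": 0, "dy": -0.02, "dz": 0.04, "twist": 0, "claw": 0.05}, {"dx": 0.02, "dy": -0.03, "dz": 0.02, "twist": 0, "claw": 0.05}, {"dx": 0.03, "dy": -0.03, "dz": 0, "twist": 0, "claw": 0.05}, {"dx": 0.03, "dy": -0.03, "dz": 0, "twist": 0, "claw": 0.05}]'

```text
time_s: 3.75
ee_pos: [0.4661, 0.1846, 0.2305]
eef_rot: [0.642, 3.074, 0.003]
ft_force: [0.9, 0.7, -1.6]
grip_width: 0.0164
grip_force: 58.7
```

Request:
move_arm --motion '[{"dx": 0.03, "dy": -0.03, "dz": 0, "twist": 0, "claw": 0.05}, {"dx": 0.03, "dy": -0.035, "dz": 0, "twist": 0, "claw": 0.05}, {"dx": 0.03, "dy": -0.035, "dz": 0, "twist": 0, "claw": 0.05}, {"dx": 0.03, "dy": -0.035, "dz": 0, "twist": 0, "claw": 0.05}, {"dx": 0.03, "dy": -0.035, "dz": 0, "twist": 0, "claw": 0.05}, {"dx": 0.03, "dy": -0.03, "dz": 0, "twist": 0, "claw": 0.05}, {"dx": 0, "dy": 0, "dz": 0, "twist": 0, "claw": 0.05}, {"dx": 0, "dy": 0, "dz": 0, "twist": 0, "claw": 0.05}]'

```text
time_s: 4.55
ee_pos: [0.645, -0.0156, 0.2286]
eef_rot: [-0.647, -3.073, 0.001]
ft_force: [-1.0, 0.8, -1.4]
grip_width: 0.0165
grip_force: 58.7
```

```bash
python3 - <<'E'
from h import *
f=grab('wrist','w4'); o=f['obs']; print(o['ee_pos'],o['eef_rot'],o['dq'].round(3).tolist())
t=grab('top','t4')
for m in [(.6241,.1405,.006),(.6417,.0341,.006),(.6453,-.0653,.006),(.6529,-.1649,.006)]: print(proj(f,m))
E
```

```text
[ 0.64498956 -0.01558212  0.22860161] [-6.46570630e-01 -3.07313359e+00  7.15674728e-04] [-0.034, -0.02, -0.031, 0.026, -0.006, -0.001, -0.004]
[409.  100.9]
[320.8 157.6]
[240.4 196.1]
[166.5 235.2]
```

View pics/w4.png

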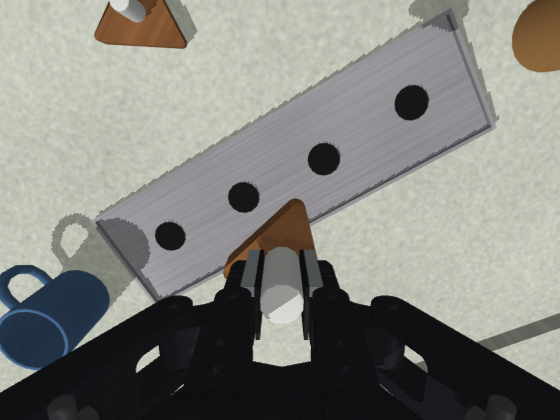

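The wrist view shows all four marks at about (412,102), (324,158), (244,197) and (171,236), with the held medium below centre. I'll measure them precisely.

```bash
python3 - <<'E'
from h import *
f=load('w4'); g=f['image'].max(2)
W=[]
for u,v in [(412,102),(324,158),(244,197),(171,236)]:
    n,l,s,ce=cv2.connectedComponentsWithStats((g[v-25:v+26,u-25:u+26]<45).astype(np.uint8)); i=l[25,25]; p=ce[i]+[u-25,v-25]; W.append(ray(f,*p,.006)); print(p.round(1),s[i].tolist(),W[-1])
W=np.array(W); print(np.linalg.norm(np.diff(W,axis=0),axis=1), np.polyfit(W[:,1],W[:,0],1), W[:,0]-np.polyval(np.polyfit(W[:,1],W[:,0],1),W[:,1]))
E
```

```text
[411.  102.3] [8, 8, 33, 35, 891] [0.6263 0.142  0.006 ]
[323.4 158.7] [9, 10, 32, 32, 769] [0.644  0.0363 0.006 ]
[243.3 197. ] [10, 11, 30, 29, 701] [ 0.6476 -0.0628  0.006 ]
[169.8 235.8] [10, 11, 29, 28, 640] [ 0.6551 -0.1617  0.006 ]
[0.10717173 0.09916537 0.09918397] [-0.08952011  0.64221604] [-0.00320419  0.00503354 -0.00023791 -0.00159144]
```

Wrist and top marks differ by a constant 2 mm or so, and the spacings (107, 99 and 99 mm) fit. I'll use the wrist values. Placing medium on mark 3.

Request:
move_arm --motion '[{"dx": 0.0025, "dy": -0.024, "dz": -0.01, "twist": 0, "claw": 0.05}, {"dx": 0, "dy": -0.023, "dz": -0.03, "twist": 0, "claw": 0.05}, {"dx": 0, "dy": 0, "dz": -0.04, "twist": 0, "claw": 0.05}, {"dx": 0, "dy": 0, "dz": -0.04, "twist": 0, "claw": 0.05}, {"dx": 0, "dy": 0, "dz": -0.04, "twist": 0, "claw": 0.05}, {"dx": 0, "dy": 0, "dz": -0.025, "twist": 0, "claw": 0.05}, {"dx": 0, "dy": 0, "dz": 0, "twist": 0, "claw": 0.05}, {"dx": 0, "dy": 0, "dz": 0, "twist": 0, "claw": 0.05}]'

```text
time_s: 5.45
ee_pos: [0.6478, -0.0604, 0.045]
eef_rot: [0.642, 3.075, 0.001]
ft_force: [0.6, -0.9, -0.7]
grip_width: 0.0165
grip_force: 58.7
```

Request:
move_arm --motion '[{"dx": 0, "dy": -0.0022, "dz": -0.008, "twist": 0, "claw": 0.05}, {"dx": 0, "dy": 0, "dz": -0.006, "twist": 0, "claw": 0.05}, {"dx": 0, "dy": 0, "dz": -0.004, "twist": 0, "claw": 0.05}, {"dx": 0, "dy": 0, "dz": 0, "twist": 0, "claw": 0.05}, {"dx": 0, "dy": 0, "dz": 0, "twist": 0, "claw": 0.05}]'

```text
time_s: 5.95
ee_pos: [0.6478, -0.0638, 0.0264]
eef_rot: [0.644, 3.075, 0.0]
ft_force: [-0.4, -0.1, -0.8]
grip_width: 0.0163
grip_force: 58.8
```

Request:
move_arm --motion '[{"dx": 0, "dy": 0, "dz": 0, "twist": 0, "claw": 0.6}, {"dx": 0, "dy": 0, "dz": 0, "twist": 0, "claw": 0.6}, {"dx": 0, "dy": 0, "dz": 0, "twist": 0, "claw": 0.6}, {"dx": 0, "dy": 0, "dz": 0, "twist": 0, "claw": 0.6}, {"dx": 0, "dy": 0, "dz": 0.03, "twist": 0, "claw": 0.6}, {"dx": 0, "dy": 0, "dz": 0.045, "twist": 0, "claw": 0.6}, {"dx": 0, "dy": 0, "dz": 0.045, "twist": 0, "claw": 1}, {"dx": -0.019, "dy": 0.015, "dz": 0, "twist": 0, "claw": 1}]'

```text
time_s: 6.75
ee_pos: [0.6348, -0.052, 0.1534]
eef_rot: [0.646, 3.06, 0.001]
ft_force: [0.4, 0.2, -0.6]
grip_width: 0.0781
grip_force: 0.0
```

Request:
move_arm --motion '[{"dx": -0.04, "dy": 0.026, "dz": 0, "twist": 0, "claw": 1}, {"dx": -0.04, "dy": 0.026, "dz": 0, "twist": 0, "claw": 1}, {"dx": -0.04, "dy": 0.026, "dz": 0, "twist": 0, "claw": 1}, {"dx": -0.04, "dy": 0.026, "dz": -0.02, "twist": 0, "claw": 1}, {"dx": -0.04, "dy": 0.026, "dz": -0.025, "twist": 0, "claw": 1}, {"dx": 0, "dy": 0, "dz": 0, "twist": 0, "claw": 1}, {"dx": 0, "dy": 0, "dz": 0, "twist": 0, "claw": 1}, {"dx": 0, "dy": 0, "dz": 0, "twist": 0, "claw": 1}]'

```text
time_s: 7.55
ee_pos: [0.4346, 0.0781, 0.1044]
eef_rot: [0.645, 3.073, 0.001]
ft_force: [1.0, -0.4, 0.4]
grip_width: 0.0854
grip_force: 0.0
```

```bash
python3 - <<'E'
from h import *
f=grab('wrist','w5'); o=f['obs']; print(o['ee_pos'],o['eef_rot'])
print(grip(f,(.429,.081),r=40))
t=grab('top','t5'); print(grip(t,(.645,-.065),z=.058,r=12),grip(t,(.426,.078),r=12))
E
```

```text
[0.43460025 0.07811989 0.1043744 ] [6.44696650e-01 3.07255134e+00 9.47467066e-04]
(array([280.4, 220.5]), [29, 30, 24, 23, 445], array([0.4295, 0.081 , 0.052 ]))Traceback (most recent call last):
  File "<stdin>", line 4, in <module>
  File "h.py", line 21, in grip
    i=1+st[1:,4].argmax(); p=ce[i]+[x0,y0]; return p.round(1),st[i].tolist(),ray(f,*p,z)
        ~~~~~~~~~~~~~~~^^
ValueError: attempt to get argmax of an empty sequence
```

Small is measured at (0.4295, 0.081), as predicted. Gripping it.

Request:
move_arm --motion '[{"dx": -0.005, "dy": 0.003, "dz": -0.024, "twist": 0, "claw": 1}, {"dx": 0, "dy": 0, "dz": -0.03, "twist": 0, "claw": 1}, {"dx": 0, "dy": 0, "dz": -0.02, "twist": 0, "claw": 1}, {"dx": 0, "dy": 0, "dz": -0.01, "twist": 0, "claw": 1}, {"dx": 0, "dy": 0, "dz": 0, "twist": 0, "claw": 1}, {"dx": 0, "dy": 0, "dz": 0, "twist": 0, "claw": 1}]'

```text
time_s: 8.25
ee_pos: [0.4288, 0.0812, 0.0203]
eef_rot: [0.645, 3.074, 0.0]
ft_force: [0.2, -0.3, 0.2]
grip_width: 0.0853
grip_force: 0.0
```

Request:
move_arm --motion '[{"dx": 0, "dy": 0, "dz": 0, "twist": 0, "claw": 0.05}, {"dx": 0, "dy": 0, "dz": 0, "twist": 0, "claw": 0.05}, {"dx": 0, "dy": 0, "dz": 0, "twist": 0, "claw": 0.05}, {"dx": 0, "dy": 0, "dz": 0, "twist": 0, "claw": 0.05}, {"dx": 0, "dy": 0, "dz": 0, "twist": 0, "claw": 0.05}, {"dx": 0, "dy": 0, "dz": 0, "twist": 0, "claw": 0.05}, {"dx": 0, "dy": 0, "dz": 0, "twist": 0, "claw": 0.05}, {"dx": 0, "dy": 0, "dz": 0, "twist": 0, "claw": 0.05}]'

```text
time_s: 9.05
ee_pos: [0.4282, 0.0816, 0.0201]
eef_rot: [0.644, 3.075, 0.0]
ft_force: [-0.0, -0.6, 5.2]
grip_width: 0.0165
grip_force: 58.3
```

Request:
move_arm --motion '[{"dx": 0, "dy": 0, "dz": 0.02, "twist": 0, "claw": 0.05}, {"dx": 0, "dy": 0, "dz": 0.04, "twist": 0, "claw": 0.05}, {"dx": 0, "dy": 0, "dz": 0.045, "twist": 0, "claw": 0.05}, {"dx": 0.01, "dy": -0.012, "dz": 0.035, "twist": 0, "claw": 0.05}, {"dx": 0.03, "dy": -0.031, "dz": 0, "twist": 0, "claw": 0.05}, {"dx": 0.03, "dy": -0.033, "dz": 0, "twist": 0, "claw": 0.05}, {"dx": 0.03, "dy": -0.033, "dz": 0, "twist": 0, "claw": 0.05}, {"dx": 0.03, "dy": -0.033, "dz": 0, "twist": 0, "claw": 0.05}]'

```text
time_s: 9.85
ee_pos: [0.5588, -0.0617, 0.1598]
eef_rot: [-0.643, -3.075, -0.0]
ft_force: [0.1, 0.8, 0.0]
grip_width: 0.0165
grip_force: 58.5
```

Request:
move_arm --motion '[{"dx": 0.03, "dy": -0.033, "dz": 0, "twist": 0, "claw": 0.05}, {"dx": 0.03, "dy": -0.033, "dz": 0, "twist": 0, "claw": 0.05}, {"dx": 0.03, "dy": -0.033, "dz": 0, "twist": 0, "claw": 0.05}, {"dx": 0.006, "dy": -0.002, "dz": -0.02, "twist": 0, "claw": 0.05}, {"dx": 0, "dy": 0, "dz": -0.04, "twist": 0, "claw": 0.05}, {"dx": 0, "dy": 0, "dz": -0.04, "twist": 0, "claw": 0.05}, {"dx": 0, "dy": 0, "dz": 0, "twist": 0, "claw": 0.05}, {"dx": 0, "dy": 0, "dz": 0, "twist": 0, "claw": 0.05}]'

```text
time_s: 10.65
ee_pos: [0.6536, -0.1615, 0.0599]
eef_rot: [-0.643, -3.074, 0.0]
ft_force: [0.6, -0.3, 0.8]
grip_width: 0.0165
grip_force: 58.5
```

Request:
move_arm --motion '[{"dx": 0.0005, "dy": 0, "dz": -0.014, "twist": 0, "claw": 0.05}, {"dx": 0, "dy": 0, "dz": -0.012, "twist": 0, "claw": 0.05}, {"dx": 0, "dy": 0, "dz": -0.007, "twist": 0, "claw": 0.05}, {"dx": 0, "dy": 0, "dz": 0, "twist": 0, "claw": 0.05}, {"dx": 0, "dy": 0, "dz": 0, "twist": 0, "claw": 0.05}]'

```text
time_s: 11.15
ee_pos: [0.6545, -0.1615, 0.0267]
eef_rot: [0.644, 3.075, 0.0]
ft_force: [-0.2, 0.5, -0.4]
grip_width: 0.0168
grip_force: 58.7
```

Request:
move_arm --motion '[{"dx": 0, "dy": 0, "dz": 0, "twist": 0, "claw": 0.6}, {"dx": 0, "dy": 0, "dz": 0, "twist": 0, "claw": 0.6}, {"dx": 0, "dy": 0, "dz": 0, "twist": 0, "claw": 0.6}, {"dx": 0, "dy": 0, "dz": 0, "twist": 0, "claw": 0.6}, {"dx": 0, "dy": 0, "dz": 0.03, "twist": 0, "claw": 0.6}, {"dx": 0, "dy": 0, "dz": 0.045, "twist": 0, "claw": 0.6}, {"dx": 0, "dy": 0, "dz": 0.045, "twist": 0, "claw": 1}, {"dx": -0.03, "dy": -0.015, "dz": 0, "twist": 0, "claw": 1}]'

```text
time_s: 11.95
ee_pos: [0.6322, -0.1746, 0.1538]
eef_rot: [0.633, 3.062, 0.003]
ft_force: [1.0, -0.1, 0.6]
grip_width: 0.0778
grip_force: 0.0
```

Request:
move_arm --motion '[{"dx": -0.036, "dy": -0.016, "dz": 0, "twist": 0, "claw": 1}, {"dx": -0.036, "dy": -0.016, "dz": 0, "twist": 0, "claw": 1}, {"dx": -0.036, "dy": -0.016, "dz": 0, "twist": 0, "claw": 1}, {"dx": -0.036, "dy": -0.016, "dz": 0, "twist": 0, "claw": 1}, {"dx": -0.036, "dy": -0.016, "dz": 0, "twist": 0, "claw": 1}, {"dx": -0.036, "dy": -0.016, "dz": -0.02, "twist": 0, "claw": 1}, {"dx": -0.034, "dy": -0.016, "dz": -0.025, "twist": 0, "claw": 1}, {"dx": 0, "dy": 0, "dz": 0, "twist": 0, "claw": 1}]'

```text
time_s: 12.75
ee_pos: [0.3675, -0.2897, 0.0997]
eef_rot: [-0.653, -3.066, -0.001]
ft_force: [-0.1, 0.7, 0.3]
grip_width: 0.0854
grip_force: 0.0
```

Request:
move_arm --motion '[{"dx": 0, "dy": 0, "dz": 0, "twist": 0, "claw": 1}, {"dx": 0, "dy": 0, "dz": 0, "twist": 0, "claw": 1}]'

```text
time_s: 12.95
ee_pos: [0.3761, -0.2885, 0.1023]
eef_rot: [0.642, 3.073, -0.0]
ft_force: [0.7, -0.2, 1.0]
grip_width: 0.0854
grip_force: 0.0
```

```bash
python3 - <<'E'
from h import *
f=grab('wrist','w6'); o=f['obs']; print(o['ee_pos'],o['eef_rot'])
print(grip(f,(.375,-.288),r=45))
cv2.imwrite('pics/t6c.png',cv2.resize(grab('top','t6')['image'][95:280,170:430,::-1],None,fx=3,fy=3,interpolation=cv2.INTER_CUBIC))
E
```

```text
[ 0.37605781 -0.28845767  0.10232823] [ 6.41583293e-01  3.07348130e+00 -2.71947173e-04]
(array([277.8, 229.4]), [32, 36, 25, 22, 436], array([ 0.375 , -0.2891,  0.052 ]))
```

View pics/t6c.png

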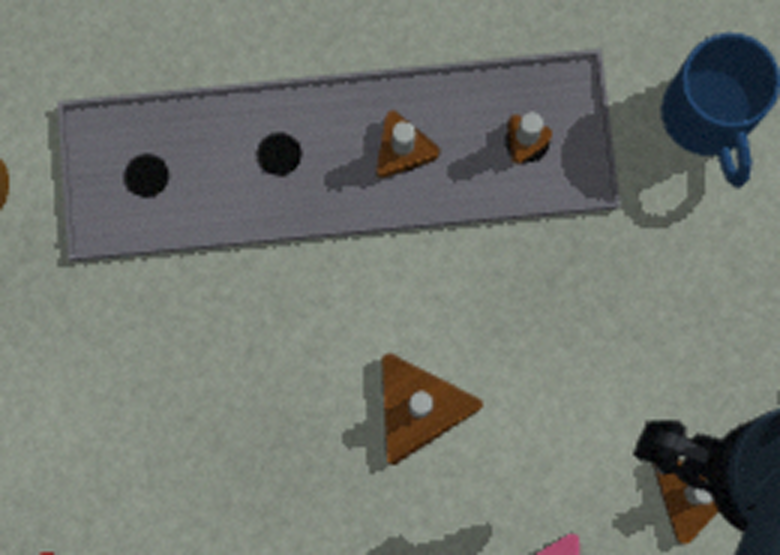

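The top crop shows medium on mark 3 (grip (403,136)), small on mark 4 (grip (531,126)), and the jar and mug untouched. Large is at (0.375, -0.289), so I'll grip it.

Request:
move_arm --motion '[{"dx": -0.001, "dy": -0.0005, "dz": -0.022, "twist": 0, "claw": 1}, {"dx": 0, "dy": 0, "dz": -0.03, "twist": 0, "claw": 1}, {"dx": 0, "dy": 0, "dz": -0.02, "twist": 0, "claw": 1}, {"dx": 0, "dy": 0, "dz": -0.01, "twist": 0, "claw": 1}, {"dx": 0, "dy": 0, "dz": 0, "twist": 0, "claw": 1}, {"dx": 0, "dy": 0, "dz": 0, "twist": 0, "claw": 1}]'

```text
time_s: 13.65
ee_pos: [0.3742, -0.2892, 0.0204]
eef_rot: [0.643, 3.074, -0.001]
ft_force: [0.5, 0.2, 0.4]
grip_width: 0.0852
grip_force: 0.0
```

Request:
move_arm --motion '[{"dx": 0, "dy": 0, "dz": 0, "twist": 0, "claw": 0.05}, {"dx": 0, "dy": 0, "dz": 0, "twist": 0, "claw": 0.05}, {"dx": 0, "dy": 0, "dz": 0, "twist": 0, "claw": 0.05}, {"dx": 0, "dy": 0, "dz": 0, "twist": 0, "claw": 0.05}, {"dx": 0, "dy": 0, "dz": 0, "twist": 0, "claw": 0.05}, {"dx": 0, "dy": 0, "dz": 0, "twist": 0, "claw": 0.05}, {"dx": 0, "dy": 0, "dz": 0, "twist": 0, "claw": 0.05}, {"dx": 0, "dy": 0, "dz": 0, "twist": 0, "claw": 0.05}]'

```text
time_s: 14.45
ee_pos: [0.3736, -0.2891, 0.0201]
eef_rot: [0.644, 3.075, 0.0]
ft_force: [-0.4, 0.9, 4.6]
grip_width: 0.0163
grip_force: 58.3
```

```bash
python3 - <<'E'
from h import *
t=load('t6')
print(ray(t,170+403/3,95+136/3,.058),ray(t,170+531/3,95+126/3,.058),'largest',ray(t,170+421/3,95+403/3,.052))
E
```

```text
[ 0.6419 -0.0652  0.058 ] [ 0.6499 -0.1633  0.058 ] largest [ 0.437 -0.079  0.052]
```

Large is gripped. I'll lift it and stop beyond the row, so the wrist camera can check the placed ones against the marks in the same frame.

Request:
move_arm --motion '[{"dx": 0, "dy": 0, "dz": 0.02, "twist": 0, "claw": 0.05}, {"dx": 0, "dy": 0, "dz": 0.04, "twist": 0, "claw": 0.05}, {"dx": 0, "dy": 0, "dz": 0.045, "twist": 0, "claw": 0.05}, {"dx": 0, "dy": 0, "dz": 0.045, "twist": 0, "claw": 0.05}, {"dx": 0.02, "dy": 0.015, "dz": 0.04, "twist": 0, "claw": 0.05}, {"dx": 0.032, "dy": 0.026, "dz": 0.02, "twist": 0, "claw": 0.05}, {"dx": 0.033, "dy": 0.028, "dz": 0, "twist": 0, "claw": 0.05}, {"dx": 0.033, "dy": 0.028, "dz": 0, "twist": 0, "claw": 0.05}]'

```text
time_s: 15.25
ee_pos: [0.4928, -0.191, 0.2308]
eef_rot: [0.644, 3.073, 0.0]
ft_force: [-0.4, -0.5, -1.6]
grip_width: 0.0161
grip_force: 58.6
```

Request:
move_arm --motion '[{"dx": 0.033, "dy": 0.028, "dz": 0, "twist": 0, "claw": 0.05}, {"dx": 0.033, "dy": 0.028, "dz": 0, "twist": 0, "claw": 0.05}, {"dx": 0.033, "dy": 0.028, "dz": 0, "twist": 0, "claw": 0.05}, {"dx": 0.033, "dy": 0.028, "dz": 0, "twist": 0, "claw": 0.05}, {"dx": 0.033, "dy": 0.028, "dz": 0, "twist": 0, "claw": 0.05}, {"dx": 0.033, "dy": 0.032, "dz": 0, "twist": 0, "claw": 0.05}, {"dx": 0, "dy": 0, "dz": 0, "twist": 0, "claw": 0.05}, {"dx": 0, "dy": 0, "dz": 0, "twist": 0, "claw": 0.05}]'

```text
time_s: 16.05
ee_pos: [0.6893, -0.0188, 0.2286]
eef_rot: [-0.64, -3.074, 0.001]
ft_force: [-0.6, -1.4, -0.7]
grip_width: 0.0165
grip_force: 58.7
```

Request:
move_arm --motion '[{"dx": 0, "dy": 0, "dz": 0, "twist": 0, "claw": 0.05}, {"dx": 0, "dy": 0, "dz": 0, "twist": 0, "claw": 0.05}]'

```text
time_s: 16.25
ee_pos: [0.6887, -0.0218, 0.2299]
eef_rot: [-0.647, -3.074, 0.001]
ft_force: [-0.3, 0.6, -0.6]
grip_width: 0.0163
grip_force: 58.7
```

```bash
python3 - <<'E'
from h import *
f=grab('wrist','w7'); o=f['obs']; print(o['ee_pos'],o['eef_rot'],o['dq'].round(3).tolist())
t=grab('top','t7')
for m in [(.6263,.142,.006),(.644,.0363,.006),(.6476,-.0628,.058),(.6551,-.1617,.058)]: print(proj(f,m))
E
```

```text
[ 0.68868478 -0.0217945   0.22987116] [-6.47114336e-01 -3.07391961e+00  1.29258522e-03] [0.0, -0.005, -0.005, -0.005, -0.003, -0.0, 0.0]
[403.3  58.1]
[313.5 118.3]
[223.3 166.3]
[137.2 213.4]
```

View pics/w7.png

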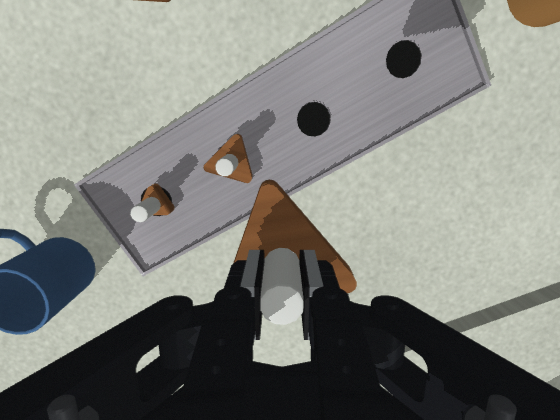

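The wrist view shows medium's grip at (224,167) and small's at (139,214), with marks 1 and 2 at (403,59) and (313,119). All are within about 1 px of the predictions. A finer measurement:

```bash
python3 - <<'E'
from h import *
f=load('w7'); g=f['image'].max(2)
for u,v in [(403,59),(313,119)]:
    n,l,s,ce=cv2.connectedComponentsWithStats((g[v-25:v+26,u-25:u+26]<45).astype(np.uint8)); i=l[25,25]; p=ce[i]+[u-25,v-25]; print(p.round(1),s[i].tolist(),ray(f,*p,.006))
c=np.hstack([cv2.resize(f['image'][v-25:v+25,u-25:u+25,::-1],None,fx=8,fy=8,interpolation=cv2.INTER_CUBIC) for u,v in [(224,167),(145,207)]]); cv2.imwrite('pics/c7.png',c)
E
```

```text
[403.1  58.7] [8, 7, 35, 37, 993] [0.6267 0.1416 0.006 ]
[313.3 118.8] [9, 8, 33, 34, 858] [0.6444 0.0359 0.006 ]
```

View pics/c7.png

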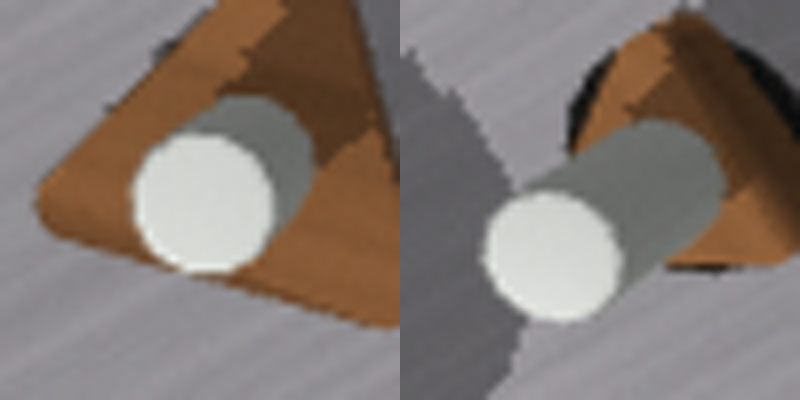

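The placements are centred to within 2 mm. Large goes to mark 2.

Request:
move_arm --motion '[{"dx": -0.022, "dy": 0.029, "dz": 0, "twist": 0, "claw": 0.05}, {"dx": -0.0235, "dy": 0.029, "dz": -0.02, "twist": 0, "claw": 0.05}, {"dx": 0, "dy": 0, "dz": -0.04, "twist": 0, "claw": 0.05}, {"dx": 0, "dy": 0, "dz": -0.04, "twist": 0, "claw": 0.05}, {"dx": 0, "dy": 0, "dz": -0.04, "twist": 0, "claw": 0.05}, {"dx": 0, "dy": 0, "dz": -0.03, "twist": 0, "claw": 0.05}, {"dx": 0, "dy": 0, "dz": 0, "twist": 0, "claw": 0.05}, {"dx": 0, "dy": 0, "dz": 0, "twist": 0, "claw": 0.05}]'

```text
time_s: 17.15
ee_pos: [0.6442, 0.0374, 0.0605]
eef_rot: [0.645, 3.074, -0.0]
ft_force: [-0.2, 0.3, -1.3]
grip_width: 0.0161
grip_force: 58.7
```

Request:
move_arm --motion '[{"dx": 0, "dy": 0, "dz": 0, "twist": 0, "claw": 0.05}]'

```text
time_s: 17.25
ee_pos: [0.6458, 0.0377, 0.0622]
eef_rot: [0.644, 3.071, 0.002]
ft_force: [0.3, -0.2, -0.4]
grip_width: 0.016
grip_force: 58.7
```

Request:
move_arm --motion '[{"dx": -0.0015, "dy": -0.001, "dz": -0.014, "twist": 0, "claw": 0.05}, {"dx": 0, "dy": 0, "dz": -0.01, "twist": 0, "claw": 0.05}, {"dx": 0, "dy": 0, "dz": -0.006, "twist": 0, "claw": 0.05}, {"dx": 0, "dy": 0, "dz": 0, "twist": 0, "claw": 0.05}, {"dx": 0, "dy": 0, "dz": 0, "twist": 0, "claw": 0.05}]'

```text
time_s: 17.75
ee_pos: [0.6424, 0.0369, 0.0295]
eef_rot: [-0.644, -3.075, 0.0]
ft_force: [-0.2, 0.4, -0.4]
grip_width: 0.0163
grip_force: 58.7
```

Request:
move_arm --motion '[{"dx": 0.0005, "dy": 0, "dz": -0.003, "twist": 0, "claw": 0.05}, {"dx": 0, "dy": 0, "dz": 0, "twist": 0, "claw": 0.05}, {"dx": 0, "dy": 0, "dz": 0, "twist": 0, "claw": 0.05}]'

```text
time_s: 18.05
ee_pos: [0.6431, 0.037, 0.0269]
eef_rot: [0.644, 3.075, 0.0]
ft_force: [0.7, 0.4, -0.2]
grip_width: 0.017
grip_force: 58.7
```

Request:
move_arm --motion '[{"dx": 0, "dy": 0, "dz": 0, "twist": 0, "claw": 0.6}, {"dx": 0, "dy": 0, "dz": 0, "twist": 0, "claw": 0.6}, {"dx": 0, "dy": 0, "dz": 0, "twist": 0, "claw": 0.6}, {"dx": 0, "dy": 0, "dz": 0, "twist": 0, "claw": 0.6}, {"dx": 0, "dy": 0, "dz": 0.03, "twist": 0, "claw": 0.6}, {"dx": 0, "dy": 0, "dz": 0.045, "twist": 0, "claw": 0.6}, {"dx": 0, "dy": 0, "dz": 0.045, "twist": 0, "claw": 1}, {"dx": -0.03, "dy": -0.018, "dz": 0, "twist": 0, "claw": 1}]'

```text
time_s: 18.85
ee_pos: [0.6203, 0.0221, 0.1537]
eef_rot: [0.635, 3.062, 0.009]
ft_force: [-0.2, -0.0, 0.4]
grip_width: 0.0782
grip_force: 0.0
```

Request:
move_arm --motion '[{"dx": -0.035, "dy": -0.02, "dz": 0, "twist": 0, "claw": 1}, {"dx": -0.035, "dy": -0.02, "dz": 0, "twist": 0, "claw": 1}, {"dx": -0.035, "dy": -0.018, "dz": 0, "twist": 0, "claw": 1}, {"dx": -0.035, "dy": -0.018, "dz": -0.02, "twist": 0, "claw": 1}, {"dx": -0.033, "dy": -0.018, "dz": -0.025, "twist": 0, "claw": 1}, {"dx": 0, "dy": 0, "dz": 0, "twist": 0, "claw": 1}, {"dx": 0, "dy": 0, "dz": 0, "twist": 0, "claw": 1}, {"dx": 0, "dy": 0, "dz": 0, "twist": 0, "claw": 1}]'

```text
time_s: 19.65
ee_pos: [0.4418, -0.0746, 0.1024]
eef_rot: [0.642, 3.073, 0.001]
ft_force: [1.8, 0.6, 0.5]
grip_width: 0.0856
grip_force: 0.0
```

```bash
python3 - <<'E'
from h import *
f=grab('wrist','w8'); o=f['obs']; print(o['ee_pos'],o['eef_rot'])
print(grip(f,(.440,-.0765),r=45))
E
```

```text
[ 0.44179158 -0.07464683  0.10242933] [6.42203058e-01 3.07278647e+00 9.00670999e-04]
(array([276.1, 230. ]), [34, 35, 25, 23, 458], array([ 0.4407, -0.0764,  0.052 ]))
```

Largest is at (0.4407, -0.0764), matching the top estimate. Gripping it.

Request:
move_arm --motion '[{"dx": -0.0005, "dy": -0.0015, "dz": -0.022, "twist": 0, "claw": 1}, {"dx": 0, "dy": 0, "dz": -0.03, "twist": 0, "claw": 1}, {"dx": 0, "dy": 0, "dz": -0.02, "twist": 0, "claw": 1}, {"dx": 0, "dy": 0, "dz": -0.01, "twist": 0, "claw": 1}, {"dx": 0, "dy": 0, "dz": 0, "twist": 0, "claw": 1}, {"dx": 0, "dy": 0, "dz": 0, "twist": 0, "claw": 1}]'

```text
time_s: 20.3
ee_pos: [0.4404, -0.0764, 0.0204]
eef_rot: [0.643, 3.074, 0.0]
ft_force: [-0.1, -1.0, 0.2]
grip_width: 0.0855
grip_force: 0.0
```

Request:
move_arm --motion '[{"dx": 0, "dy": 0, "dz": 0, "twist": 0, "claw": 0.05}, {"dx": 0, "dy": 0, "dz": 0, "twist": 0, "claw": 0.05}, {"dx": 0, "dy": 0, "dz": 0, "twist": 0, "claw": 0.05}, {"dx": 0, "dy": 0, "dz": 0, "twist": 0, "claw": 0.05}, {"dx": 0, "dy": 0, "dz": 0, "twist": 0, "claw": 0.05}, {"dx": 0, "dy": 0, "dz": 0, "twist": 0, "claw": 0.05}, {"dx": 0, "dy": 0, "dz": 0, "twist": 0, "claw": 0.05}, {"dx": 0, "dy": 0, "dz": 0, "twist": 0, "claw": 0.05}]'

```text
time_s: 21.1
ee_pos: [0.4396, -0.0765, 0.0201]
eef_rot: [0.644, 3.075, 0.0]
ft_force: [-1.0, 0.3, 5.6]
grip_width: 0.0162
grip_force: 58.3
```

Request:
move_arm --motion '[{"dx": 0, "dy": 0, "dz": 0.02, "twist": 0, "claw": 0.05}, {"dx": 0, "dy": 0, "dz": 0.04, "twist": 0, "claw": 0.05}, {"dx": 0, "dy": 0, "dz": 0.045, "twist": 0, "claw": 0.05}, {"dx": 0.01, "dy": 0.012, "dz": 0.035, "twist": 0, "claw": 0.05}, {"dx": 0.028, "dy": 0.033, "dz": 0, "twist": 0, "claw": 0.05}, {"dx": 0.028, "dy": 0.033, "dz": 0, "twist": 0, "claw": 0.05}, {"dx": 0.028, "dy": 0.033, "dz": 0, "twist": 0, "claw": 0.05}, {"dx": 0.028, "dy": 0.033, "dz": 0, "twist": 0, "claw": 0.05}]'

```text
time_s: 21.9
ee_pos: [0.5619, 0.0689, 0.1596]
eef_rot: [-0.644, -3.074, 0.0]
ft_force: [1.8, -0.8, -1.5]
grip_width: 0.0162
grip_force: 58.6
```

Request:
move_arm --motion '[{"dx": 0.028, "dy": 0.033, "dz": 0, "twist": 0, "claw": 0.05}, {"dx": 0.026, "dy": 0.028, "dz": 0, "twist": 0, "claw": 0.05}, {"dx": 0.01, "dy": 0.013, "dz": -0.02, "twist": 0, "claw": 0.05}, {"dx": 0, "dy": 0, "dz": -0.04, "twist": 0, "claw": 0.05}, {"dx": 0, "dy": 0, "dz": -0.04, "twist": 0, "claw": 0.05}, {"dx": 0, "dy": 0, "dz": 0, "twist": 0, "claw": 0.05}, {"dx": 0, "dy": 0, "dz": 0, "twist": 0, "claw": 0.05}, {"dx": 0, "dy": 0, "dz": 0, "twist": 0, "claw": 0.05}]'

```text
time_s: 22.7
ee_pos: [0.6272, 0.1416, 0.0621]
eef_rot: [0.644, 3.072, 0.002]
ft_force: [0.3, -0.3, -1.5]
grip_width: 0.0164
grip_force: 58.7
```

Request:
move_arm --motion '[{"dx": -0.001, "dy": 0, "dz": -0.014, "twist": 0, "claw": 0.05}, {"dx": 0, "dy": 0, "dz": -0.012, "twist": 0, "claw": 0.05}, {"dx": 0, "dy": 0, "dz": -0.007, "twist": 0, "claw": 0.05}, {"dx": 0, "dy": 0, "dz": 0, "twist": 0, "claw": 0.05}, {"dx": 0, "dy": 0, "dz": 0, "twist": 0, "claw": 0.05}, {"dx": 0, "dy": 0, "dz": 0, "twist": 0, "claw": 0.05}]'

```text
time_s: 23.3
ee_pos: [0.6244, 0.1414, 0.0267]
eef_rot: [-0.644, -3.075, 0.0]
ft_force: [0.2, 0.8, -1.7]
grip_width: 0.0161
grip_force: 60.6
```

Request:
move_arm --motion '[{"dx": 0, "dy": 0, "dz": 0, "twist": 0, "claw": 0.6}, {"dx": 0, "dy": 0, "dz": 0, "twist": 0, "claw": 0.6}, {"dx": 0, "dy": 0, "dz": 0, "twist": 0, "claw": 0.6}, {"dx": 0, "dy": 0, "dz": 0, "twist": 0, "claw": 0.6}, {"dx": 0, "dy": 0, "dz": 0.03, "twist": 0, "claw": 0.6}, {"dx": 0, "dy": 0, "dz": 0.045, "twist": 0, "claw": 0.6}, {"dx": 0, "dy": 0, "dz": 0.045, "twist": 0, "claw": 0.6}, {"dx": 0, "dy": -0.02, "dz": 0.045, "twist": 0, "claw": 0.6}]'

```text
time_s: 24.1
ee_pos: [0.624, 0.1251, 0.1935]
eef_rot: [-0.636, -3.076, -0.004]
ft_force: [0.9, 0.1, -0.6]
grip_width: 0.0516
grip_force: 0.0
```

Request:
move_arm --motion '[{"dx": 0.012, "dy": -0.03, "dz": 0.04, "twist": 0, "claw": 0.6}, {"dx": 0.012, "dy": -0.03, "dz": 0, "twist": 0, "claw": 0.6}, {"dx": 0.012, "dy": -0.03, "dz": 0, "twist": 0, "claw": 0.6}, {"dx": 0.014, "dy": -0.03, "dz": 0, "twist": 0, "claw": 0.6}, {"dx": 0.014, "dy": -0.02, "dz": 0, "twist": 0, "claw": 0.6}, {"dx": 0, "dy": 0, "dz": 0, "twist": 0, "claw": 0.6}, {"dx": 0, "dy": 0, "dz": 0, "twist": 0, "claw": 0.6}, {"dx": 0, "dy": 0, "dz": 0, "twist": 0, "claw": 0.6}]'

```text
time_s: 24.9
ee_pos: [0.6877, -0.016, 0.2305]
eef_rot: [-0.641, -3.075, -0.002]
ft_force: [0.3, -0.3, 0.0]
grip_width: 0.0513
grip_force: 0.0
```

```bash
python3 - <<'E'
from h import *
f=grab('wrist','w9'); o=f['obs']; print(o['ee_pos'],o['time_s'])
for m in [(.6265,.1418),(.6442,.0361),(.6476,-.0628),(.6551,-.1617)]:
    try: print(m,proj(f,[*m,.058]),grip(f,m,z=.058,r=20))
    except Exception as e: print(e)
E
```

```text
[ 0.68771385 -0.01596821  0.23050014] 24.9
(0.6265, 0.1418) [417.9  53.9] (array([416.9,  53.8]), [11, 11, 19, 21, 316], array([0.6261, 0.141 , 0.058 ]))
(0.6442, 0.0361) [313.  123.3] (array([314.4, 123. ]), [13, 12, 18, 17, 257], array([0.6444, 0.0374, 0.058 ]))
(0.6476, -0.0628) [218.2 169.5] (array([218.9, 170.4]), [13, 14, 17, 16, 225], array([ 0.6486, -0.0626,  0.058 ]))
(0.6551, -0.1617) [132.3 216. ] (array([133.6, 216.5]), [14, 13, 16, 16, 206], array([ 0.656 , -0.1607,  0.058 ]))
```

View pics/w9.png

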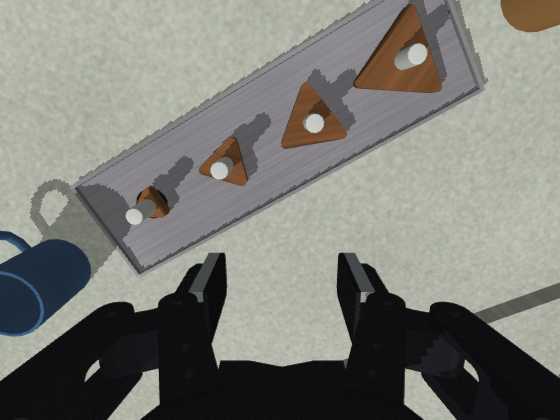

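All four stand flat on their marks in descending size from jar to mug. The grips, at (417,54), (314,123), (219,170) and (134,216), are within about 1.5 mm of the mark centres, and the gripper is clear of everything. Handing in.

```bash
python3 -c "from workcell import arm; print(arm.sign_off())"
```

```text
the job is handed in; nothing more can be done
None
```

The job is handed in: largest, large, medium and small are on marks 1 to 4 from jar to mug, each measured within about 1.5 mm of its mark's centre, and the jar and mug were not touched.

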